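# Clamp a tartlet for piping with the star-wheel clamp

## Robot

A 6-joint arm with a two-finger parallel gripper is mounted at the origin on the work surface. World frame = base frame: x ahead of the robot, y to its left, z up, the work surface at z = 0. Lengths are in m, angles in degrees, forces in N, time in s.
With the tool pointing down it reaches from about 0.25 to 0.85 m from the base axis. Payload 12.5 kg.
Tool frame: the origin (TCP) lies at the very end of the fingers, on their centre line; the grasp point (between the pads) lies 19 mm behind it (arm.grasp_offset is the distance from the TCP to the grasp point, in m); z points along the fingers, y is the line along which they close (so a half turn about z gives the same grasp; the last joint's range is limited). The gripper opens to 93 mm and grips with 3 to 60 N. Pads are 15 mm wide; open, the fingers measure 128 mm over their backs; the gripper's body (75 mm by 188 mm) begins 65 mm behind the grasp point.
Start: joints at [60.871, 20.094, 94.641, -0, 65.266, -4.847], TCP at [0.226, 0.501, 0.219] pointing down, gripper open.
Joint ranges: [-157.81, 157.81], [-45, 120.19], [0.68, 151.7], [-89.99, 269.99], [4.06, 180], [-164.3, 164.3]. Speed limits (degrees/s): [127.2, 127.2, 159.86, 180, 180, 180].

## Interface

Orientations are given as [roll, pitch, yaw] about the fixed x, y, z axes, in that order (R = Rz(yaw) Ry(pitch) Rx(roll)).
In Python, from workcell import telemetry, cams, arm gives the robot as it stands.
- The arm moves only by the shell command python3 -m inch 'ROWS' [OPENING]. ROWS is JSON, a list of rows, each a list of 6 numbers: the shift along the tool's x, y, z in m, then the turn, a rotation vector about the tool's x, y, z in rad. A call has 1 to 8 rows; each row shifts and turns the commanded pose from where the row before left it, along the tool's axes as they then stand; what a row does not reach is not made up. A row lasts 1/8 s, in which the tool goes at most 62.5 mm and 10.7 degrees, less where a joint would pass 70% of its speed; a pose out of reach is approached as far as the arm can. A call with a gripper value outside its range is refused whole. OPENING is the finger opening in m, from 0 to 0.093, set as the call begins (- or left out, the last holds). The fingers move at their own pace and stop on an object; the grip force is fixed at half the most. Time passes only in rows, so rows that do not move let the fingers close. It gives the time, the measured TCP pose, the force, the opening and the grip force at its end, in the units of the state.
- telemetry.get_state(): the state, without advancing time (a new reading comes with each control period).
- cams.grab_frame(name): name is "side" or "top"; returns a dict with "img" (400x640x3 uint8, red, green, blue), "mtx" (3x3 intrinsics, pixels), "distortion" ([k1, k2, p1, p2, k3] as OpenCV has them; the pictures are not rectified), "origin" and "rotation" of the camera in the world. Camera axes: x right, y up, looking along -z (the intrinsics and any distortion apply to the point x, -y, -z); pixel columns grow to the right and rows downward; lengths in m; the calibration is good to about 2 mm. A picture is of the moment at which its call begins. There is no depth.
- arm.close_job(): hands the job in; it is judged then, once.
Trained networks look in a picture, given as the dict that the camera call returned (one of the last four; its "shot" number tells which), for a name from the list of things; names that differ only in an ending like _2 or _b are one class to them, and where a whole thing is asked for, a point or a joint stands for the part that bears it (a point fixed in the world has none). Each returns a list of dicts, best first, with "confidence" (0 to 1); they miss things now and then, are a little off and sometimes report something else, mostly with a low value. They report only what shows in the picture. A call takes as long as a camera call.
- cams.regions_of(picture, name): "mask" (400x640 bool, what is visible of it) and "rect" ([left, top, width, height] in pixels, round what is visible of it).
The state is a dict: "time_s": time; "joints": joint angles; "joint_vel": joint speeds; "joint_torque": joint torques, N m; "ee_pos": TCP position; "ee_rot": TCP orientation; "force": force on the tool from outside, world axes, zero at the start; "wrist_torque": the same for the moment, N m; "gripper_width": finger opening in m; "gripper_force": force on a finger pad.
Only numpy, scipy, OpenCV 4.12 (cv2) and the standard library are available. Lean on these libraries where they do the work, as an engineer would, in place of code of your own. Each camera call takes 0.05 s, during which the arm holds its last target. There are 200 camera calls.

## Task

Set the filled tartlet from the baking tray down on the bed of the bench clamp between the white jaw and the white vee stop, without dropping it, and let go. Then wind the spoked star wheel round, spoke after spoke, until the jaw holds the tartlet firmly in the vee, without squashing its thin ring. Move the jaw only with the wheel, and leave the empty ring, the piping nozzle and the jar where they stand.

Things in the scene. Friction and masses are not known exactly. Their poses are not given: they have to be found in the camera images.
- press: Bench clamp, heavy, fixed; place and yaw vary. Dark steel bed 130 (x) by 340 (y) mm, 18 mm high. Origin at table height under the nominal seat; z up. Along its y: red gear housing with star wheel on top (axis at y -170 mm), then white jaw, seat (y 0), white vee stop. The seat is open to +x and -x for the fingers.
- seat (a point): Nominal seat of the tartlet: point on the bed's top face, press frame (0, 0, 18) mm, press axes. Set the tartlet down 12 to 16 mm from here towards the jaw (-y), where it clears jaw and stop; the jaw will slide it the rest of the way.
- vee (a point): Nominal bottom of the vee stop on the bed's top face, press frame (0, 35, 18) mm. The vee (120 degrees between faces, 26 mm high, 75 mm wide along x) opens to -y and centres the tartlet at x = 0. The stop itself is bolted down up to 5 mm nearer or farther along y than this point, so the clamped tartlet's centre ends between y -5 and +5 mm.
- jaw: White jaw plate, 60 (x) by 10 by 26 mm. Origin: middle of its front face (which meets the tartlet), at bed-top height; press axes. It closes along press +y, 12 mm per rad of the wheel: front face at press y = -62 mm + 12 mm x star. Mounted on stiff springs, 16 N per mm, 6 mm of give. Over 40 N at the jaw buckles the tartlet's ring; a firm hold is over 6 N.
- hub (a point): Centre of the star wheel on its vertical axis, at spoke mid-height, 82 mm over the table; press frame (0, -170, 82) mm. Black hub 96 mm across, from 12 mm below to 16 mm above this height. Six level steel spokes, 12 mm thick, 60 degrees apart, ending in 18 mm red balls, outermost 92 mm from the axis. Free space between and below the spokes, 64 mm down to the bed.
- star (a joint): Wheel angle, rad, counterclockwise from above, which closes the jaw; starts at 0 to 0.5, ends at 4.6. Spoke k points at this angle + k x 60 degrees from press x. Steady drag 0.25 N m, so 3.6 N across a spoke 70 mm from the axis while the jaw runs free; once clamped, each 1 N more is 6 N more at the jaw. Push to 6-7.5 N; over 10 N crushes. Drag then holds up to 20 N at the jaw.
- tart: The filled tartlet, in a straight steel ring: 60 mm diameter, 28 mm high, 0.11 to 0.23 kg, yellow filling on top, stands upright. Origin at the centre of its underside. Starts on the baking tray.
- tray: Small baking tray, fixed, 320 (x) by 170 (y) mm, its floor 3 mm thick, lips 14 mm high. Origin at the centre of its underside.
- empty_ring: Bystander: empty steel ring, 60 mm outer diameter, 28 mm high, open at top (no yellow). On the tray; it and the tartlet may have changed places. Origin at the centre of its underside.
- nozzle: Bystander: steel piping nozzle standing on its 30 mm base, 55 mm high. Origin at the centre of its underside.
- jar: Bystander: jar, 60 mm diameter, 75 mm high, red cap. Origin at the centre of its underside.

How it is judged:
By the outcome, as a careful person would: the job done as asked, in the order asked, and still so for the second after the job is handed in, with the robot touching nothing.
It also fails if it takes over 72 s, if anything falls off the work surface, if the arm or the gripper's body presses on something with over 40 N, if the wrist force passes 120 N, or if a joint passes its speed limit or range.

## Working session

There is one attempt and no reset: what is moved stays moved. The work goes in short steps, Python scripts to look and compute and a shell command to move; the robot and the scene stay as the last step left them, time stands still between calls to the robot, and variables do not carry over. Pictures are saved under pics/ and viewed, at most 10 in all, crops included, and the job is handed in when it is done.

```bash
ls; mkdir -p pics; cat > h.py <<'E'
import numpy as np, cv2
from workcell import telemetry, cams, arm
def ray(f,u,v):
    p=cv2.undistortPoints(np.array([[[u,v]]],float),np.array(f['mtx'],float),np.array(f['distortion'],float))[0,0]
    d=np.array(f['rotation'])@np.array([p[0],-p[1],-1.]); return np.array(f['origin']),d
def onz(f,u,v,z):
    o,d=ray(f,u,v); return o+d*(z-o[2])/d[2]
def proj(f,P):
    c=(np.atleast_2d(P)-np.array(f['origin']))@np.array(f['rotation']); c=c*[1,-1,-1]
    return cv2.projectPoints(c,np.zeros(3),np.zeros(3),np.array(f['mtx'],float),np.array(f['distortion'],float))[0][:,0]
def save(f,n): cv2.imwrite('pics/'+n,cv2.cvtColor(f['img'],cv2.COLOR_RGB2BGR))
E
python3 - <<'E'
from h import *
for n in("top","side"):
    f=cams.grab_frame(n); save(f,n+'0.png'); print(n,np.round(f['origin'],3),np.round(f['rotation'],2).tolist(),f['distortion'])
    for k in("press","jaw","hub","tart","tray","empty_ring","nozzle","jar","vee"):
        for r in cams.regions_of(f,k)[:2]:
            m=np.argwhere(r['mask']).mean(0)[::-1]; print(k,round(r['confidence'],2),r['rect'],np.round(m,1),np.round(onz(f,*m,.03),3))
s=telemetry.get_state();print(s)
E
```

```text
pics
top [ 0.3   -0.026  1.273] [11.54, -0.12, -86.22] [-0.12558029  0.          0.          0.          0.        ]Traceback (most recent call last):
  File "<stdin>", line 6, in <module>
  File "h.py", line 7, in onz
    o,d=ray(f,u,v); return o+d*(z-o[2])/d[2]
                                        ~^^^
IndexError: invalid index to scalar variable.
```

```bash
python3 - <<'E'
s=open('h.py').read().replace("np.array(f['rotation'])","Rm(f)")
s+='''
from scipy.spatial.transform import Rotation
def Rm(f): return Rotation.from_euler('xyz',f['rotation'],degrees=True).as_matrix()
'''
open('h.py','w').write(s)
E
python3 - <<'E'
from h import *
for n in("top","side"):
    f=cams.grab_frame(n); save(f,n+'0.png'); print(n,np.round(f['origin'],3),np.round(f['rotation'],2).tolist(),f['distortion'])
    for k in("press","jaw","hub","tart","tray","empty_ring","nozzle","jar","vee"):
        for r in cams.regions_of(f,k)[:2]:
            m=np.argwhere(r['mask']).mean(0)[::-1]; print(k,round(r['confidence'],2),r['rect'],np.round(m,1),np.round(onz(f,*m,.03),3))
s=telemetry.get_state();print(s)
E
```

```text
top [ 0.3   -0.026  1.273] [11.54, -0.12, -86.22] [-0.12558029  0.          0.          0.          0.        ]
press 0.64 [260.5, 152.7, 122.3, 67.5] [318.8 190.3] [ 0.583 -0.009  0.03 ]
hub 0.71 [257.7, 154.0, 129.6, 68.6] [318.5 190.2] [ 0.584 -0.008  0.03 ]
tart 0.66 [193.6, 224.1, 23.8, 23.3] [205.3 235.3] [0.438 0.291 0.03 ]
tray 0.92 [160.7, 149.4, 76.6, 116.6] [198.3 206.3] [0.517 0.319 0.03 ]
empty_ring 0.44 [193.6, 173.9, 21.4, 21.1] [204.  183.5] [0.582 0.311 0.03 ]
empty_ring 0.16 [258.0, 153.4, 128.0, 65.8] [319.2 190.2] [ 0.584 -0.01   0.03 ]
nozzle 0.43 [445.0, 239.7, 8.9, 12.5] [448.3 245.8] [ 0.453 -0.37   0.03 ]
jar 0.68 [441.7, 167.7, 25.9, 31.0] [451.9 180.2] [ 0.638 -0.378  0.03 ]
jar 0.23 [256.1, 153.2, 128.6, 66.3] [319.2 190. ] [ 0.584 -0.01   0.03 ]
vee 0.88 [257.7, 152.3, 129.9, 65.9] [318.8 190.2] [ 0.584 -0.009  0.03 ]
side [ 0.265 -0.885  0.68 ] [57.07, -0.25, -16.92] [0.01557706 0.         0.         0.         0.        ]
press 0.79 [292.4, 192.4, 84.1, 73.0] [336.5 227.6] [ 0.583 -0.057  0.03 ]
hub 0.95 [293.1, 192.6, 90.7, 75.3] [336.5 227. ] [ 0.584 
[... 595 characters left out ...]
4  0.03 ]
{'time_s': 1.1, 'joints': array([ 6.08726353e+01,  2.00938206e+01,  9.46426036e+01, -3.75488063e-04,
        6.52645187e+01, -4.84998536e+00]), 'joint_vel': array([-0.13485811, -0.03043924,  0.02125997, -0.04948884, -0.05362507,
        0.00785929]), 'joint_torque': array([-1.71106021e-03, -4.97252977e+01, -2.85489070e+01,  6.98920735e-02,
        2.20009906e-02, -9.96675766e-06]), 'ee_pos': array([0.22612679, 0.50134111, 0.2186212 ]), 'ee_rot': array([-1.79999032e+02,  2.60096952e-04,  1.55722778e+02]), 'force': array([-0.149685  ,  0.50490992,  0.27108736]), 'wrist_torque': array([ 0.03093914, -0.028937  , -0.00784385]), 'gripper_force': 0.0, 'gripper_width': 0.09288989781882522}
```

View pics/top0.png

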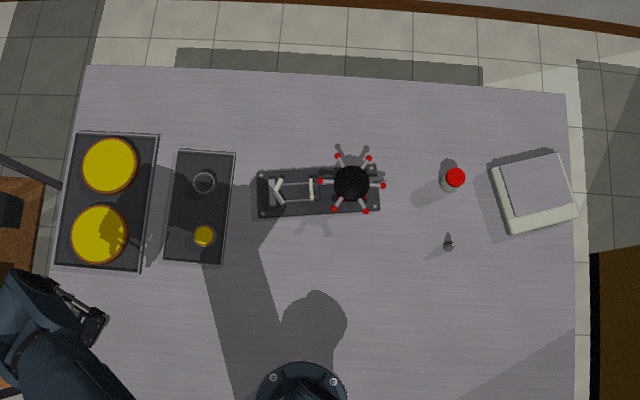

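View pics/side0.png

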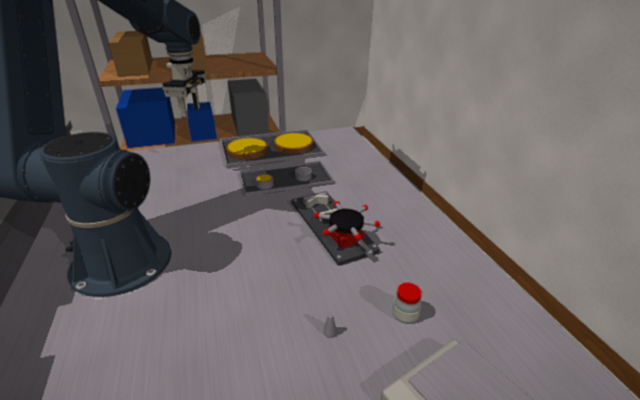

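```bash
python3 - <<'E'
from h import *
from scipy.optimize import least_squares
f=cams.grab_frame("top"); im=f['img'].astype(int)
red=((im[...,0]>120)&(im[...,1]<70)&(im[...,2]<70)).astype(np.uint8)
red[:, :300]=0; red[:,400:]=0
n,l,st,c=cv2.connectedComponentsWithStats(red)
pts=[c[i] for i in range(1,n) if st[i,4]>=5]; print(np.round(pts,1),st[1:,4])
P=np.array([onz(f,*p,.082)[:2] for p in pts])
def res(q):
    d=P-q[:2]; r=np.hypot(*d.T)-.083
    a=np.angle(np.exp(6j*(np.arctan2(d[:,1],d[:,0])-q[2])))/6*.083
    return np.r_[r,a]
s=least_squares(res,[.58,-.1,.3],loss='soft_l1',f_scale=.002); print(s.x,np.degrees(s.x[2]),np.round(s.fun*1000,1))
cr=f['img'][140:230,245:400]; cv2.imwrite('pics/crop.png',cv2.resize(cr,None,fx=5,fy=5,interpolation=cv2.INTER_CUBIC)[...,::-1])
for u,v in[(205,236)]: print(onz(f,u,v,.031))
r=cams.regions_of(f,"tart")[0]; m=np.argwhere(r['mask']); print((m.min(0)+m.max(0))/2)
yel=(im[...,0]>120)&(im[...,2]<60)&(im[...,1]>90); yel[:,:180]=0;yel[:,240:]=0
m=np.argwhere(yel).mean(0)[::-1];print('yellow',m,onz(f,*m,.03))
E
```

```text
[[337.2 155.3]
 [368.7 157.8]
 [319.9 180.5]
 [382.9 185.2]
 [333.7 208.4]
 [365.4 210.8]] [22 23 25 23  1 27 27]
[ 0.59780398 -0.09423337  0.51293411] 29.388959615720186 [ 1.3  1.   0.5  0.9  0.6  0.5  0.4 -0.3  0.2 -0.1  0.1 -0.3]
[0.43600612 0.29117097 0.031     ]Traceback (most recent call last):
  File "<stdin>", line 16, in <module>
IndexError: list index out of range
```

View pics/crop.png

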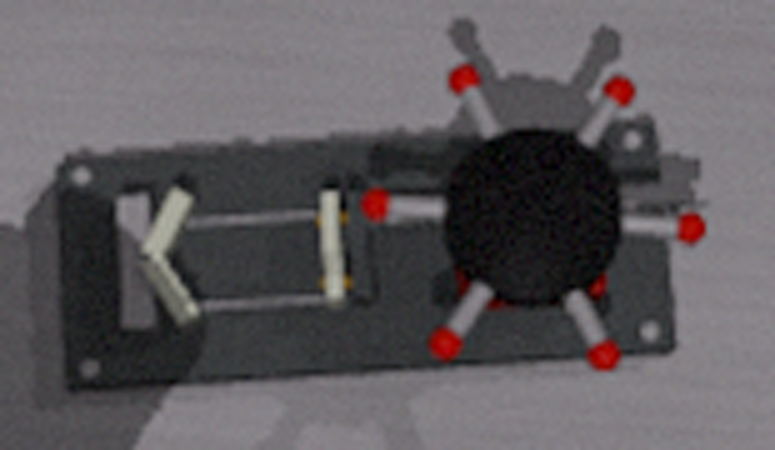

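```bash
python3 - <<'E'
from h import *
f=cams.grab_frame("top"); im=f['img'].astype(int)
g=lambda x,y,z: onz(f,245+(x+.5)/5-.5,140+(y+.5)/5-.5,z)[:2]
S=[g(*p,.018) for p in[(81,177),(89,369),(632,140),(650,331)]]
print(np.round(S,4))
ax=(S[0]+S[1]-S[2]-S[3])/2; yaw=np.arctan2(ax[1],ax[0])-np.pi/2
ex=(S[0]+S[2]-S[1]-S[3])/2; yaw2=np.arctan2(ex[1],ex[0])
hub=np.array([.5978,-.0942]); d=hub-np.mean(S,0)
print('yaws',np.degrees([yaw,yaw2]),'len',np.hypot(*ax),np.hypot(*ex))
y=yaw; R=np.array([[np.cos(y),-np.sin(y)],[np.sin(y),np.cos(y)]])
seat=hub+R@[0,.17]; print('seat',seat,'hub in bed-centre frame',R.T@d, 'star',29.389-np.degrees(y)-np.array([0,60]))
print('centre in press',R.T@(np.mean(S,0)-seat))
for nm,p,z in[('veebot',(153,252),.044),('vee tip',(178,192),.044),('vee tip2',(190,315),.044),('jawtop',(328,193),.044),('jawtop2',(336,300),.044)]: print(nm,R.T@(g(*p,z)-seat))
h=cv2.cvtColor(f['img'],cv2.COLOR_RGB2HSV); yel=(h[...,0]>18)&(h[...,0]<35)&(h[...,1]>120)&(h[...,2]>60); yel[:,:180]=0;yel[:,240:]=0
m=np.argwhere(yel).mean(0)[::-1];print('yellow',yel.sum(),m,onz(f,*m,.029))
for k in("tart","empty_ring"):
  for r in cams.regions_of(f,k)[:1]:
    x,yy,w,hh=r['rect']; print(k,r['confidence'],onz(f,x+w/2,yy+hh/2,.025))
E
```

```text
[[ 0.6194  0.1564]
 [ 0.5109  0.142 ]
 [ 0.6615 -0.151 ]
 [ 0.5527 -0.1656]]
yaws [7.76408669 7.61567749] len 0.3103459353044813 0.10960919714864192
seat [0.57483393 0.07424156] hub in bed-centre frame [-0.00055318 -0.09042873] star [ 21.62491331 -38.37508669]
centre in press [ 0.00055318 -0.07957127]
veebot [0.00327881 0.0351295 ]
vee tip [0.03600302 0.01976659]
vee tip2 [-0.03307374  0.01686278]
jawtop [ 0.0297212  -0.06217693]
jawtop2 [-0.0302571  -0.06258266]
yellow 266 [203.46992481 235.04887218] [0.43851675 0.29618812 0.029     ]
tart 0.73 [0.43509094 0.29155211 0.025     ]
empty_ring 0.59 [0.58322827 0.30085232 0.025     ]
```

```bash
cat >> h.py <<'E'
from scipy.linalg import logm,expm
def mv(x,y,z,psi,N,cmd=None):
    "one row (repeat N times) that takes the tool, pointing down, to x,y,z,psi"
    s=telemetry.get_state()
    def T(p,R): M=np.eye(4);M[:3,:3]=R.as_matrix();M[:3,3]=p;return M
    A=T(s['ee_pos'],Rotation.from_euler('xyz',s['ee_rot'],degrees=True))
    B=T([x,y,z],Rotation.from_euler('xyz',[180,0,psi],degrees=True))
    M=expm(np.real(logm(np.linalg.inv(A)@B))/N)
    r=np.r_[M[:3,3],Rotation.from_matrix(M[:3,:3]).as_rotvec()]
    print(N,'x',np.round(r,4).tolist()); return r
E
python3 -c "
from h import *
mv(.4375,.2945,.10,97.76,8)"
```

```text
8 x [-0.0384, 0.0035, 0.0148, -0.0, -0.0, 0.1264]
```

```bash
python3 -m inch '[[-0.0384,0.0035,0.0148,0,0,0.1264],[-0.0384,0.0035,0.0148,0,0,0.1264],[-0.0384,0.0035,0.0148,0,0,0.1264],[-0.0384,0.0035,0.0148,0,0,0.1264],[-0.0384,0.0035,0.0148,0,0,0.1264],[-0.0384,0.0035,0.0148,0,0,0.1264],[-0.0384,0.0035,0.0148,0,0,0.1264],[-0.0384,0.0035,0.0148,0,0,0.1264]]'
python3 -m inch '[[0,0,0,0,0,0]]'
python3 - <<'E'
from h import *
f=cams.grab_frame("side"); 
for k in("tart","empty_ring"):
  for r in cams.regions_of(f,k)[:1]: 
    x,y,w,h=r['rect']; print(k,r['confidence'],r['rect'],onz(f,x+w/2,y+h/2,.017))
g=cams.grab_frame("top")
for F in(f,g):
  h=cv2.cvtColor(F['img'],cv2.COLOR_RGB2HSV); y=(h[...,0]>18)&(h[...,0]<35)&(h[...,1]>120)&(h[...,2]>50)
  n,l,st,c=cv2.connectedComponentsWithStats(y.astype(np.uint8))
  for i in range(1,n):
    if st[i,4]>20: print(st[i],onz(F,*c[i],.029))
cr=f['img'][130:210,220:350]; cv2.imwrite('pics/c2.png',cv2.resize(cr,None,fx=5,fy=5,interpolation=cv2.INTER_CUBIC)[...,::-1])
mv(.4375,.2945,.008,97.76,4)
E
```

```text
time_s: 2.35
ee_pos: [0.438, 0.2933, 0.0998]
ee_rot: [180.0, -0.0, 97.5]
force: [1.3, -0.3, -0.3]
gripper_width: 0.0934
gripper_force: 0.0
time_s: 2.48
ee_pos: [0.4375, 0.2924, 0.0994]
ee_rot: [-179.9, 0.0, 97.6]
force: [0.1, -0.7, -0.0]
gripper_width: 0.0929
gripper_force: 0.0
tart 0.58 [258.5, 174.7, 15.2, 13.3] [0.44220933 0.29279228 0.017     ]
empty_ring 0.51 [295.9, 167.8, 15.0, 13.2] [0.58299472 0.30542186 0.017     ]
[242 131  23   6  43] [0.4595244  0.71925989 0.029     ]
[280 133  32  15 388] [0.62460958 0.58925819 0.029     ]
[248 139  18  15 205] [0.45493548 0.58483306 0.029     ]
[228 140  16  14 153] [0.370871   0.58748048 0.029     ]
[257 174  15   8  89] [0.43669628 0.30155872 0.029     ]
[  83  139   52   53 2107] [0.6193531  0.59833882 0.029     ]
[  71  207   53   55 2275] [0.41953117 0.598602   0.029     ]
[202 226  11  18 141] [0.44145906 0.28657063 0.029     ]
[ 599  246   41  154 3431] [ 0.27106818 -0.87121986  0.029     ]
4 x [-0.0002, 0.0, 0.0232, 0.0002, -0.0001, 0.0006]
```

View pics/c2.png

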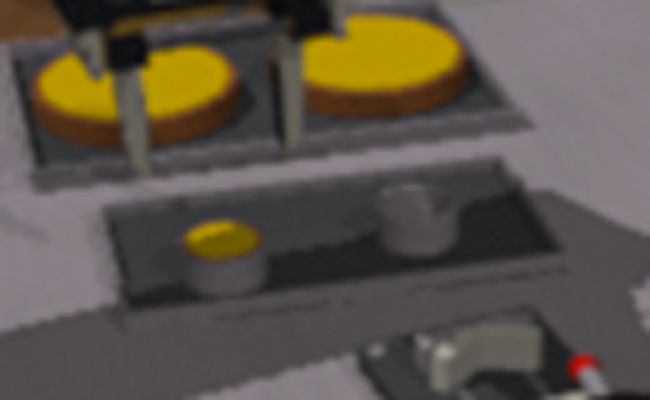

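```bash
python3 -m inch '[[0.003,0.001,0.0229,0,0,0],[0,0,0.0229,0,0,0],[0,0,0.0229,0,0,0],[0,0,0.0229,0,0,0],[0,0,0,0,0,0]]'
python3 -m inch '[[0,0,0,0,0,0],[0,0,0,0,0,0],[0,0,0,0,0,0],[0,0,0,0,0,0],[0,0,0,0,0,0]]' 0.05
```

```text
time_s: 3.3
ee_pos: [0.437, 0.2979, 0.0078]
ee_rot: [-179.9, 0.0, 97.9]
force: [-0.3, -0.1, -0.3]
gripper_width: 0.0927
gripper_force: 0.0
time_s: 3.92
ee_pos: [0.4381, 0.2976, 0.009]
ee_rot: [180.0, -0.0, 97.8]
force: [-1.6, -0.3, 5.8]
gripper_width: 0.0592
gripper_force: 30.0
```

```bash
python3 -m inch '[[0,0,-0.01,0,0,0],[0,0,-0.03,0,0,0],[0,0,-0.04,0,0,0],[0,0,-0.03,0,0,0],[0,0,0,0,0,0]]'
python3 -c "
from h import *
mv(.5767,.0603,.10,97.76,7)"
```

```text
time_s: 4.55
ee_pos: [0.4388, 0.298, 0.1207]
ee_rot: [179.8, -0.1, 97.8]
force: [0.0, -0.2, -1.4]
gripper_width: 0.0595
gripper_force: 30.0
7 x [-0.0363, 0.0149, 0.003, 0.0005, -0.0002, 0.0001]
```

```bash
python3 -m inch '[[-0.0363,0.0149,0.003,0,0,0],[-0.0363,0.0149,0.003,0,0,0],[-0.0363,0.0149,0.003,0,0,0],[-0.0363,0.0149,0.003,0,0,0],[-0.0363,0.0149,0.003,0,0,0],[-0.0363,0.0149,0.003,0,0,0],[-0.0363,0.0149,0.003,0,0,0],[0,0,0,0,0,0]]'
python3 -m inch '[[0,0,0,0,0,0]]'
python3 - <<'E'
from h import *
s=telemetry.get_state();print(s['ee_pos'])
f=cams.grab_frame("side"); 
h=cv2.cvtColor(f['img'],cv2.COLOR_RGB2HSV); y=(h[...,0]>18)&(h[...,0]<35)&(h[...,1]>120)&(h[...,2]>50)
n,l,st,c=cv2.connectedComponentsWithStats(y.astype(np.uint8))
for i in range(1,n):
    if st[i,4]>20 and st[i,1]>150: print(st[i],c[i],onz(f,*c[i],s['ee_pos'][2]+.018))
u,v=proj(f,s['ee_pos']+[0,0,.02])[0].astype(int);print(u,v)
cr=f['img'][v-50:v+50,u-65:u+65]; cv2.imwrite('pics/c3.png',cv2.resize(cr,None,fx=6,fy=6,interpolation=cv2.INTER_CUBIC)[...,::-1])
g=cams.grab_frame("top"); u,v=proj(g,s['ee_pos'])[0].astype(int);print(u,v)
for k in("tart",):
  for F in(f,g):
   for r in cams.regions_of(F,k)[:1]: print(k,r['confidence'],r['rect'])
mv(.5767,.0603,.024,97.76,4)
E
```

```text
time_s: 5.55
ee_pos: [0.5757, 0.0579, 0.096]
ee_rot: [-179.9, -0.0, 97.6]
force: [0.6, -0.4, -1.5]
gripper_width: 0.0595
gripper_force: 30.0
time_s: 5.68
ee_pos: [0.5748, 0.0602, 0.0966]
ee_rot: [-179.9, -0.0, 97.8]
force: [-0.0, -0.4, -1.8]
gripper_width: 0.0596
gripper_force: 30.0
[0.57477629 0.06017006 0.09662775]
[306 158  14   6  36] [311.22222222 160.58333333] [0.58702643 0.21635102 0.11462775]
[314 178  17   9 119] [321.93277311 182.19327731] [0.57677286 0.06633957 0.11462775]
321 182
292 186
tart 0.67 [314.6, 178.4, 18.3, 17.5]
4 x [-0.0001, 0.0004, 0.0184, -0.0001, -0.0, 0.0004]
```

View pics/c3.png

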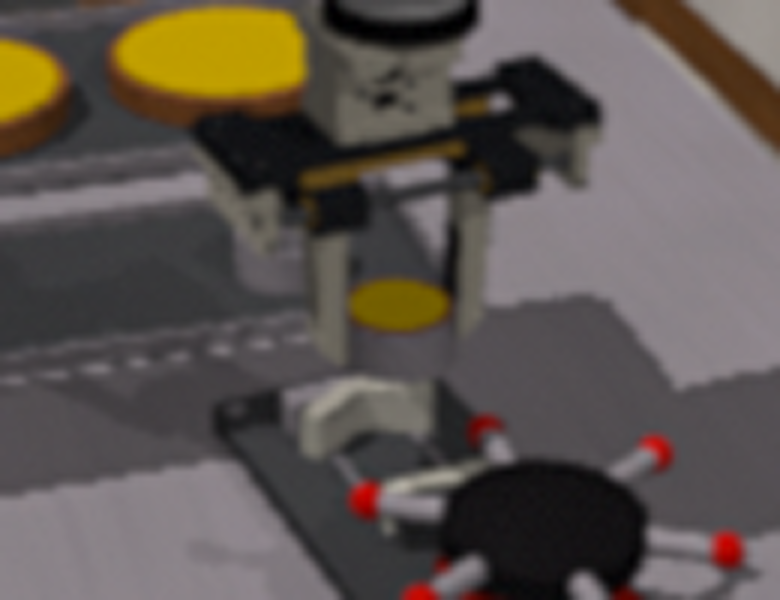

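```bash
python3 -m inch '[[-0.001,0.002,0.0174,0,0,0],[0,0,0.0174,0,0,0],[0,0,0.0174,0,0,0],[0,0,0.0154,0,0,0],[0,0,0,0,0,0]]'
python3 -m inch '[[0,0,0.001,0,0,0],[0,0,0.001,0,0,0],[0,0,0,0,0,0]]'
```

```text
time_s: 6.5
ee_pos: [0.5769, 0.0591, 0.0285]
ee_rot: [-179.9, -0.0, 97.8]
force: [-0.0, -0.6, -1.9]
gripper_width: 0.0592
gripper_force: 30.0
time_s: 6.88
ee_pos: [0.578, 0.0591, 0.0284]
ee_rot: [180.0, 0.0, 97.8]
force: [0.3, 0.4, -0.9]
gripper_width: 0.0591
gripper_force: 30.0
```

```bash
python3 -m inch '[[0,0,0.001,0,0,0],[0,0,0.001,0,0,0],[0,0,0,0,0,0]]'
```

```text
time_s: 7.25
ee_pos: [0.5777, 0.0591, 0.026]
ee_rot: [-180.0, -0.0, 97.8]
force: [-0.2, -0.6, -0.8]
gripper_width: 0.0592
gripper_force: 30.0
```

```bash
python3 -m inch '[[0,0,0.0005,0,0,0],[0,0,0,0,0,0]]'
```

```text
time_s: 7.5
ee_pos: [0.5778, 0.0591, 0.0255]
ee_rot: [-180.0, -0.0, 97.8]
force: [0.3, 0.1, -0.5]
gripper_width: 0.0597
gripper_force: 30.0
```

```bash
python3 -m inch '[[0,0,0.0007,0,0,0],[0,0,0.0007,0,0,0],[0,0,0,0,0,0]]'
```

```text
time_s: 7.88
ee_pos: [0.5778, 0.0591, 0.0241]
ee_rot: [-180.0, 0.0, 97.8]
force: [-0.2, 0.3, -1.5]
gripper_width: 0.0594
gripper_force: 30.0
```

```bash
python3 -m inch '[[0,0,0.0007,0,0,0],[0,0,0,0,0,0]]'
```

```text
time_s: 8.12
ee_pos: [0.5778, 0.0591, 0.0241]
ee_rot: [180.0, 0.0, 97.8]
force: [-2.7, -1.2, 6.4]
gripper_width: 0.0594
gripper_force: 30.0
```

```bash
python3 -m inch '[[0,0,0,0,0,0],[0,0,0,0,0,0],[0,0,0,0,0,0],[0,0,0,0,0,0]]' 0.085
python3 -m inch '[[0,0,-0.01,0,0,0],[0,0,-0.03,0,0,0],[0,0,-0.05,0,0,0],[0,0,-0.05,0,0,0],[0,0,0,0,0,0]]'
python3 - <<'E'
from h import *
hub=np.array([.5978,-.0942]); a=np.radians(209.39); u=np.array([np.cos(a),np.sin(a)]); t=np.array([-u[1],u[0]])
p=hub+.064*u-.0355*t; print(p)
mv(*p,.15,29.39,8)
f=cams.grab_frame("top"); cr=f['img'][140:230,245:400]; cv2.imwrite('pics/c4.png',cv2.resize(cr,None,fx=5,fy=5,interpolation=cv2.INTER_CUBIC)[...,::-1])
h=cv2.cvtColor(f['img'],cv2.COLOR_RGB2HSV); y=(h[...,0]>18)&(h[...,0]<35)&(h[...,1]>120)&(h[...,2]>50); y[:,:240]=0;y[:,400:]=0
m=np.argwhere(y); print(len(m), onz(f,*m.mean(0)[::-1],.045))
E
```

```text
time_s: 8.62
ee_pos: [0.5778, 0.0591, 0.0234]
ee_rot: [-180.0, -0.0, 97.8]
force: [0.8, 0.2, 0.5]
gripper_width: 0.0848
gripper_force: 0.0
time_s: 9.25
ee_pos: [0.5797, 0.0592, 0.1679]
ee_rot: [179.6, 0.0, 97.8]
force: [1.1, -0.6, -0.4]
gripper_width: 0.0849
gripper_force: 0.0
[ 0.52461515 -0.09467698]
8 x [-0.0217, 0.0009, 0.0022, 0.0009, -0.0005, 0.1492]
5 [0.56282022 0.00389757 0.045     ]
```

```bash
python3 -m inch '[[-0.0217,0.0009,0.0022,0,0,0.1492],[-0.0217,0.0009,0.0022,0,0,0.1492],[-0.0217,0.0009,0.0022,0,0,0.1492],[-0.0217,0.0009,0.0022,0,0,0.1492],[-0.0217,0.0009,0.0022,0,0,0.1492],[-0.0217,0.0009,0.0022,0,0,0.1492],[-0.0217,0.0009,0.0022,0,0,0.1492],[-0.0217,0.0009,0.0022,0,0,0.1492]]' 0
python3 -m inch '[[0,0,0,0,0,0],[0,0,0,0,0,0]]'
python3 - <<'E'
from h import *
f=cams.grab_frame("side")
for r in cams.regions_of(f,"tart")[:1]: print(r['rect'],r['confidence'])
u,v=proj(f,[.585,-.02,.06])[0].astype(int)
cr=f['img'][v-50:v+50,u-65:u+65]; cv2.imwrite('pics/c5.png',cv2.resize(cr,None,fx=6,fy=6,interpolation=cv2.INTER_CUBIC)[...,::-1])
mv(.5246,-.0947,.052,29.39,4)
E
```

```text
time_s: 10.3
ee_pos: [0.5212, -0.0954, 0.1445]
ee_rot: [-179.9, 0.1, 29.1]
force: [0.2, -0.6, -0.2]
gripper_width: 0.0098
gripper_force: 0.0
time_s: 10.55
ee_pos: [0.5226, -0.0946, 0.1454]
ee_rot: [-180.0, 0.0, 29.6]
force: [0.1, -0.2, 0.1]
gripper_width: 0.0005
gripper_force: 0.0
[316.8, 198.4, 14.7, 15.8] 0.62
4 x [0.0004, 0.0003, 0.0234, -0.0, 0.0, 0.0006]
```

View pics/c5.png

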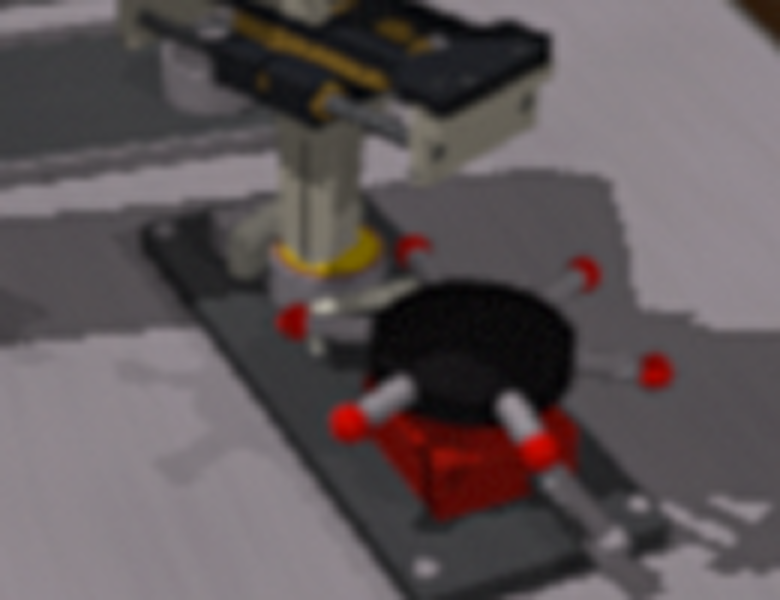

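```bash
python3 -m inch '[[0.001,0.0007,0.0234,0,0,0],[0.001,0,0.0234,0,0,0],[0,0,0.0234,0,0,0],[0,0,0.0234,0,0,0],[0,0,0,0,0,0],[0,0,0,0,0,0]]'
cat >> h.py <<'E'
def wind(deg):
    s=telemetry.get_state(); hub=np.array([.5978,-.0942,s['ee_pos'][2]]); R=Rotation.from_euler('xyz',[180,0,s['ee_rot'][2]],degrees=True)
    d=s['ee_pos']-hub; sh=R.inv().apply(Rotation.from_euler('z',deg,degrees=True).apply(d)-d)
    loc=R.inv().apply(d); print('row',np.round(sh,4),-round(np.radians(deg),4),'tool-frame pos rel hub (want -.064,-.0235 at contact)',np.round(loc,4),'psi',s['ee_rot'][2],'F tool',np.round(R.inv().apply(s['force']),2))
E
python3 -c "
from h import *
wind(2);wind(5)"
```

```text
time_s: 11.4
ee_pos: [0.5251, -0.0945, 0.0529]
ee_rot: [180.0, -0.0, 29.4]
force: [-0.0, 0.1, 0.4]
gripper_width: 0.0005
gripper_force: 0.0
row [-0.0012  0.0022  0.    ] -0.0349 tool-frame pos rel hub (want -.064,-.0235 at contact) [-0.0635 -0.0355 -0.    ] psi 29.446544736373443 F tool [ 0.04 -0.13 -0.36]
row [-0.0029  0.0057  0.    ] -0.0873 tool-frame pos rel hub (want -.064,-.0235 at contact) [-0.0635 -0.0355 -0.    ] psi 29.446544736373443 F tool [ 0.04 -0.13 -0.36]
```

```bash
python3 -m inch '[[0,0.005,0,0,0,0],[0,0.005,0,0,0,0],[-0.0011,0.0034,0,0,0,-0.0524],[-0.0011,0.0034,0,0,0,-0.0524],[-0.0011,0.0034,0,0,0,-0.0524],[-0.0011,0.0034,0,0,0,-0.0524],[-0.0011,0.0034,0,0,0,-0.0524],[-0.0011,0.0034,0,0,0,-0.0524]]'
python3 -c "
from h import *
wind(5)"
```

```text
time_s: 12.4
ee_pos: [0.5362, -0.1236, 0.0526]
ee_rot: [-180.0, 0.0, 47.5]
force: [-2.7, 3.0, 2.7]
gripper_width: 0.0006
gripper_force: 1.9
row [-0.002   0.0056  0.    ] -0.0873 tool-frame pos rel hub (want -.064,-.0235 at contact) [-0.0634 -0.0255 -0.    ] psi 47.49711929672497 F tool [ 0.39 -4.01 -2.7 ]
```

```bash
python3 -m inch '[[-0.002,0.0056,0,0,0,-0.0873],[-0.002,0.0056,0,0,0,-0.0873],[-0.002,0.0056,0,0,0,-0.0873],[-0.002,0.0056,0,0,0,-0.0873],[-0.002,0.0056,0,0,0,-0.0873],[-0.002,0.0056,0,0,0,-0.0873],[-0.002,0.0056,0,0,0,-0.0873],[-0.002,0.0056,0,0,0,-0.0873]]'
python3 -c "
from h import *
wind(5)"
```

```text
time_s: 13.4
ee_pos: [0.5691, -0.1564, 0.0524]
ee_rot: [-179.9, -0.0, 87.6]
force: [-3.8, 2.2, 2.0]
gripper_width: 0.0002
gripper_force: 1.9
row [-0.002   0.0056  0.    ] -0.0873 tool-frame pos rel hub (want -.064,-.0235 at contact) [-0.0634 -0.026  -0.    ] psi 87.57898231272617 F tool [ 2.04 -3.88 -2.01]
```

```bash
python3 -m inch '[[-0.002,0.0056,0,0,0,-0.0873],[-0.002,0.0056,0,0,0,-0.0873],[-0.002,0.0056,0,0,0,-0.0873],[-0.002,0.0056,0,0,0,-0.0873],[-0.002,0.0056,0,0,0,-0.0873],[0,0,0,0,0,0]]'
python3 -c "
from h import *
wind(3);wind(1)"
```

```text
time_s: 14.15
ee_pos: [0.5984, -0.1629, 0.0524]
ee_rot: [180.0, 0.0, 112.4]
force: [-0.3, -0.1, -0.1]
gripper_width: 0.0001
gripper_force: 0.2
row [-0.0013  0.0034  0.    ] -0.0524 tool-frame pos rel hub (want -.064,-.0235 at contact) [-0.0637 -0.0256 -0.    ] psi 112.39538756328488 F tool [ 0.02 -0.32  0.12]
row [-0.0004  0.0011  0.    ] -0.0175 tool-frame pos rel hub (want -.064,-.0235 at contact) [-0.0637 -0.0256 -0.    ] psi 112.39538756328488 F tool [ 0.02 -0.32  0.12]
```

```bash
python3 -m inch '[[-0.0013,0.0034,0,0,0,-0.0524],[-0.0013,0.0034,0,0,0,-0.0524],[-0.0013,0.0034,0,0,0,-0.0524],[-0.0013,0.0034,0,0,0,-0.0524],[-0.0013,0.0034,0,0,0,-0.0524],[-0.0013,0.0034,0,0,0,-0.0524]]'
python3 -c "
from h import *
wind(2)"
```

```text
time_s: 14.9
ee_pos: [0.6193, -0.1596, 0.0523]
ee_rot: [-180.0, -0.0, 130.4]
force: [-4.0, -1.4, 0.7]
gripper_width: 0.0005
gripper_force: 1.9
row [-0.0009  0.0022  0.    ] -0.0349 tool-frame pos rel hub (want -.064,-.0235 at contact) [-0.0638 -0.026  -0.    ] psi 130.40142761944654 F tool [ 1.58 -3.95 -0.73]
```

```bash
python3 -m inch '[[-0.0009,0.0022,0,0,0,-0.0349],[-0.0009,0.0022,0,0,0,-0.0349],[-0.0009,0.0022,0,0,0,-0.0349],[-0.0009,0.0022,0,0,0,-0.0349]]'
python3 -c "
from h import *
wind(2)"
```

```text
time_s: 15.4
ee_pos: [0.6287, -0.1557, 0.0523]
ee_rot: [-180.0, 0.0, 138.6]
force: [-3.9, -0.5, 1.3]
gripper_width: 0.0005
gripper_force: 1.8
row [-0.0009  0.0022  0.    ] -0.0349 tool-frame pos rel hub (want -.064,-.0235 at contact) [-0.0639 -0.0256 -0.    ] psi 138.55271711607344 F tool [ 2.6  -2.94 -1.26]
```

```bash
python3 -m inch '[[-0.0009,0.0022,0,0,0,-0.0349],[-0.0009,0.0022,0,0,0,-0.0349]]'
python3 -c "
from h import *
wind(2)"
```

```text
time_s: 15.65
ee_pos: [0.633, -0.1535, 0.0523]
ee_rot: [-180.0, 0.0, 142.6]
force: [-4.3, -0.7, 2.5]
gripper_width: 0.0007
gripper_force: 1.8
row [-0.0009  0.0022  0.    ] -0.0349 tool-frame pos rel hub (want -.064,-.0235 at contact) [-0.064  -0.0257 -0.    ] psi 142.5723462968228 F tool [ 2.97 -3.18 -2.46]
```

```bash
python3 -m inch '[[-0.0004,0.0022,0,0,0,-0.0349],[-0.0006,0.0022,0,0,0,-0.0349]]'
python3 -c "
from h import *
wind(2)"
```

```text
time_s: 15.9
ee_pos: [0.6367, -0.151, 0.0523]
ee_rot: [-180.0, 0.1, 146.6]
force: [-2.1, -5.5, 0.6]
gripper_width: 0.0005
gripper_force: 2.6
row [-0.0009  0.0022  0.    ] -0.0349 tool-frame pos rel hub (want -.064,-.0235 at contact) [-0.0638 -0.026  -0.    ] psi 146.56895810614563 F tool [-1.28 -5.79 -0.59]
```

```bash
python3 -m inch '[[-0.0007,0.0022,0,0,0,-0.0349],[-0.0008,0.0022,0,0,0,-0.0349]]'
python3 -c "
from h import *
wind(2)"
```

```text
time_s: 16.15
ee_pos: [0.6404, -0.1485, 0.0524]
ee_rot: [-180.0, 0.1, 150.6]
force: [-1.6, -7.8, 0.9]
gripper_width: 0.0003
gripper_force: 3.5
row [-0.0009  0.0022  0.    ] -0.0349 tool-frame pos rel hub (want -.064,-.0235 at contact) [-0.0638 -0.0263 -0.    ] psi 150.56271696704454 F tool [-2.46 -7.57 -0.86]
```

```bash
python3 -m inch '[[-0.0008,0.0022,0,0,0,-0.0349],[-0.0008,0.0022,0,0,0,-0.0349]]'
python3 -c "
from h import *
wind(2)"
```

```text
time_s: 16.4
ee_pos: [0.6439, -0.1457, 0.0524]
ee_rot: [-179.9, 0.1, 154.6]
force: [-1.1, -10.0, -0.2]
gripper_width: 0.0005
gripper_force: 4.3
row [-0.0009  0.0022  0.    ] -0.0349 tool-frame pos rel hub (want -.064,-.0235 at contact) [-0.0638 -0.0267 -0.    ] psi 154.556857159099 F tool [-3.28 -9.5   0.18]
```

The last three moves were batched, so the push reached 9.5 N. That is above the 6–7.5 N target, but under the 10 N limit. I'll back off gently now.

```bash
python3 -m inch '[[0.0005,-0.0011,0,0,0,0.0175],[0.0005,-0.0011,0,0,0,0.0175],[0.0005,-0.0011,0,0,0,0.0175],[0.0005,-0.0011,0,0,0,0.0175],[0,0,0,0,0,0]]'
python3 -c "
from h import *
wind(-2)"
```

```text
time_s: 17.02
ee_pos: [0.6395, -0.1475, 0.0522]
ee_rot: [180.0, -0.0, 150.4]
force: [-0.3, -0.7, 1.0]
gripper_width: 0.0005
gripper_force: 0.0
row [ 0.0009 -0.0022 -0.    ] 0.0349 tool-frame pos rel hub (want -.064,-.0235 at contact) [-0.0626 -0.0258 -0.    ] psi 150.41461678341756 F tool [-0.08 -0.78 -1.03]
```

```bash
python3 -m inch '[[0,-0.002,0,0,0,0],[0,-0.005,0,0,0,0],[0,-0.005,0,0,0,0],[0,0,0,0,0,0],[0,0,-0.03,0,0,0],[0,0,-0.04,0,0,0],[0,0,-0.04,0,0,0],[0,0,0,0,0,0]]'
python3 -c "
from h import *
mv(.45,-.22,.2,150,5)"
```

```text
time_s: 18.02
ee_pos: [0.6352, -0.1585, 0.1656]
ee_rot: [179.9, 0.3, 150.4]
force: [0.5, -0.5, -0.2]
gripper_width: 0.0005
gripper_force: 0.0
5 x [0.026, -0.029, -0.007, 0.0002, 0.0011, 0.0015]
```

```bash
python3 -m inch '[[0.026,-0.029,-0.007,0,0,0],[0.026,-0.029,-0.007,0,0,0],[0.026,-0.029,-0.007,0,0,0],[0.026,-0.029,-0.007,0,0,0],[0.026,-0.029,-0.007,0,0,0],[0,0,0,0,0,0]]'
python3 - <<'E'
from h import *
f=cams.grab_frame("top"); cr=f['img'][140:230,245:400]; cv2.imwrite('pics/c6.png',cv2.resize(cr,None,fx=5,fy=5,interpolation=cv2.INTER_CUBIC)[...,::-1])
im=f['img'].astype(int)
red=((im[...,0]>120)&(im[...,1]<70)&(im[...,2]<70)).astype(np.uint8); red[:,:300]=0; red[:,400:]=0
n,l,st,c=cv2.connectedComponentsWithStats(red)
P=np.array([onz(f,*c[i],.082)[:2] for i in range(1,n) if st[i,4]>=10])-[.5978,-.0942]
a=np.degrees(np.arctan2(P[:,1],P[:,0])); print(np.round(a%60,1),np.round(np.hypot(*P.T),3))
E
```

```text
time_s: 18.77
ee_pos: [0.4474, -0.2205, 0.1969]
ee_rot: [-180.0, -0.0, 150.3]
force: [1.4, -0.1, -0.1]
gripper_width: 0.0003
gripper_force: 0.0
[26.9 26.9] [0.085 0.084]
```

View pics/c6.png

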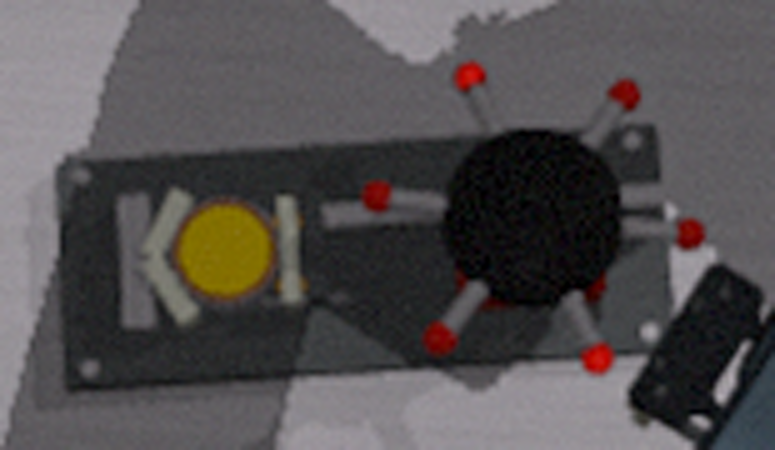

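```bash
python3 -c "
from h import *
print(arm.close_job())"
```

```text
the job is handed in; nothing more can be done
None
```

The tartlet is clamped in the vee and the job is handed in (no verdict came back); the bystanders were never touched. I batched three pushes, so the spoke force peaked at about 9.5 N (roughly 30–35 N at the jaw, limit 40 N), above the 6–7.5 N target, before I eased it back to an estimated 20 N hold.

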